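# Square up a stack of terracotta riser tiles

## Robot

A 6-joint arm with a two-finger parallel gripper is mounted at the origin on a cart in front of the work surface, level with it; the furniture and walls round the work are solid. World frame = base frame: x ahead of the robot, y to its left, z up, the work surface at z = 0. Lengths are in mm, angles in degrees, forces in N, time in s.
With the tool pointing down it reaches from about 300 to 850 mm from the base axis. Payload 4.2 kg.
Tool frame: the origin (TCP) lies at the very end of the fingers, on their centre line; the grasp point (between the pads) lies 19 mm behind it; z points along the fingers, y is the line along which they close (so a half turn about z gives the same grasp; the last joint's range is limited). The gripper opens to 91 mm and grips with 3 to 60 N. Pads are 32 mm wide; open, the fingers measure 118 mm over their backs; the gripper's body (76 mm by 178 mm) begins 60 mm behind the grasp point.
Start: joints at [-74.656, 18.312, 89.639, -0, 72.044, -1.146], TCP at [163.213, -551.366, 213.976] pointing down, gripper open.
Joint ranges: [-177.97, 177.97], [-48.28, 115.42], [12.27, 149.76], [-77.06, 257.06], [2.81, 150.46], [-146.56, 146.56]. Speed limits (degrees/s): [147.25, 147.25, 180, 180, 180, 180].

## Interface

Orientations are given as [roll, pitch, yaw] about the fixed x, y, z axes, in that order (R = Rz(yaw) Ry(pitch) Rx(roll)).
In Python, from workcell import env gives the robot as it stands.
- The arm moves only by the shell command python3 -m pendant 'ROWS' [FORCE]. ROWS is a JSON object of lists of equal length, an entry for each row: "translation": the shift along the tool's x, y, z in mm, a list of three; "roll": the turn about the tool's z in rad; "hand": the closure in counts, from 0 (fully open) to 255 (shut). In form: {"translation": [[dx, dy, dz], ...], "roll": [roll, ...], "hand": [hand, ...]}. A call has exactly 8 rows; each row shifts and turns the commanded pose from where the row before left it, along the tool's axes as they then stand; what a row does not reach is not made up. A row lasts 1/12 s, in which the tool goes at most 41.7 mm and 7.16 degrees, less where a joint would pass 70% of its speed; a pose out of reach is approached as far as the arm can. A call with a gripper value outside its range is refused whole. The fingers move at their own pace and stop on an object; FORCE is the grip in N (left out, the last holds). Time passes only in rows, so rows that do not move let the fingers close, or fill a call up. It gives the time, the measured TCP pose, the force, the opening and the grip force at its end, in the units of the state.
- env.state(): the state, without advancing time (a new reading comes with each control period).
- env.grab_frame(name): name is "side" or "top" or "wrist"; returns a dict with "frame" (420x560x3 uint8, red, green, blue), "z_map" (420x560 float32, mm along the optical axis (not along the pixel's ray), 0 where there is no reading), "fx", "fy", "cx", "cy" (pixels), "pose" (4x4, takes a point from camera to world coordinates). Camera axes: x right, y down, z forward; pixel columns grow to the right and rows downward; lengths in mm; the calibration is good to about 2 mm. The wrist camera is an equidistant fisheye: a pixel r from the principal point sees the ray r / f radians off the axis. A picture is of the moment at which its call begins.
- env.job_done(): hands the job in; it is judged then, once.
Trained networks look in a picture, given as the dict that the camera call returned (one of the last four; its "shot" number tells which), for a name from the list of things; names that differ only in an ending like _2 or _b are one class to them, and where a whole thing is asked for, a point or a joint stands for the part that bears it (a point fixed in the world has none). Each returns a list of dicts, best first, with "score" (0 to 1); they miss things now and then, are a little off and sometimes report something else, mostly with a low value. They report only what shows in the picture. A call takes as long as a camera call. They do not tell look-alikes from the thing itself.
- env.recognise(picture, label): "rect" ([centre column, centre row, width, height] in pixels, round what is visible of it).
- env.regions_of(picture, label): "pixels" (420x560 bool, what is visible of it) and "rect" ([centre column, centre row, width, height] in pixels, round what is visible of it).
The state is a dict: "time_s": time; "qpos": joint angles; "qvel": joint speeds; "effort": joint torques, N m; "ee_pos": TCP position; "ee_rot": TCP orientation; "force": force on the tool from outside, world axes, zero at the start; "torque": the same for the moment, N m; "gripper_width": finger opening in mm; "gripper_force": force on a finger pad.
Only numpy, scipy, OpenCV 4.12 (cv2) and the standard library are available. Lean on these libraries where they do the work, as an engineer would, in place of code of your own. Each camera call takes 0.05 s, during which the arm holds its last target. There are 200 camera calls.

## Task

Lay the loose fifth terracotta tile on top of the skewed stack of four on the squaring board, the same way round as the others, and let go of it. Then tap the stack from its two open sides into the corner of the board until all five tiles lie one on another with their edges aligned, the long edges flush against the back fence and the short edges flush against the side fence.

Things in the scene. Friction and masses are not known exactly. Their poses are not given: they have to be found in the camera images.
- board: squaring board, screwed to the table: waxed plywood, 230 mm along its x by 250 mm along its y, 10 mm thick, with a wooden fence along its back (+x, far from the robot) and one along its left side (+y). Origin on the table; inner face of the back fence at x = +90 mm, of the side fence at y = +110 mm; clear plywood from x = -115 mm and y = -115 mm
- corner (a point): where the two fences' inner faces would meet (they leave a small gap), on the plywood's upper face, 10 mm above the table. Its x axis points squarely into the back fence (face at x = 0), its y axis into the side fence (face at y = 0), z up. A squared tile has its centre at x = -30 mm, y = -55 mm, its 110 mm edges along the back fence
- back_fence (a point): middle of the upper inner edge of the back fence, 56 mm above the table; the fence is 205 mm long and 22 mm thick. At the start the stack's centre is 85 to 120 mm from this fence's face
- side_fence (a point): middle of the upper inner edge of the side fence (robot's left), 56 mm above the table; the fence is 170 mm long and 22 mm thick. At the start the stack's centre is 90 to 130 mm from this fence's face; its tiles are skewed by up to 14 mm and 0.3 rad against one another
- tile1_center (a point): a smooth terracotta tile that slides easily, 60 mm (its x) by 110 mm (its y) by 8 mm thick, about 100 g; the point is its centre, half-way through the thickness; the lowest of the skewed stack on the board
- tile2_center (a point): a smooth terracotta tile that slides easily, 60 mm (its x) by 110 mm (its y) by 8 mm thick, about 100 g; the point is its centre, half-way through the thickness; second from below in the stack
- tile3_center (a point): a smooth terracotta tile that slides easily, 60 mm (its x) by 110 mm (its y) by 8 mm thick, about 100 g; the point is its centre, half-way through the thickness; third from below in the stack
- tile4_center (a point): a smooth terracotta tile that slides easily, 60 mm (its x) by 110 mm (its y) by 8 mm thick, about 100 g; the point is its centre, half-way through the thickness; the top one of the stack at the start
- tile5_center (a point): a smooth terracotta tile that slides easily, 60 mm (its x) by 110 mm (its y) by 8 mm thick, about 100 g; the point is its centre, half-way through the thickness; the loose fifth tile, lying flat on the table to the right of the board. Either flat face may be up
Not all that is in view belongs to the job. Leave any turquoise or yellow look-alike of the part that bears tile4_center alone.

How it is judged:
By the outcome, as a careful person would: the job done as asked, in the order asked, and still so for the second after the job is handed in, with the robot touching nothing.
It also fails if it takes over 72 s, if anything falls off the work surface, if the arm or the gripper's body presses on something with over 40 N, if the wrist force passes 120 N, or if a joint passes its speed limit or range.

## Working session

There is one attempt and no reset: what is moved stays moved. The work goes in short steps, Python scripts to look and compute and a shell command to move; the robot and the scene stay as the last step left them, time stands still between calls to the robot, and variables do not carry over. Pictures are saved under pics/ and viewed, at most 10 in all, crops included, and the job is handed in when it is done.

```bash
ls; mkdir -p pics; cat > h.py <<'E'
import numpy as np, cv2
from workcell import env
def pts(p,mask=None):
    z=p["z_map"]; v,u=np.nonzero((z>0)&(mask if mask is not None else True)); d=z[v,u]
    c=np.stack([(u-p["cx"])/p["fx"]*d,(v-p["cy"])/p["fy"]*d,d,np.ones_like(d)])
    return (p["pose"]@c)[:3].T,u,v
def save(p,n,crop=None,s=1):
    f=p["frame"][...,::-1]
    if crop: x,y,w,h=crop; f=f[y:y+h,x:x+w]
    cv2.imwrite("pics/"+n,cv2.resize(f,None,fx=s,fy=s,interpolation=cv2.INTER_CUBIC))
E
python3 - <<'E'
from h import *
a=env.grab_frame("top"); b=env.grab_frame("side")
save(a,"top0.png"); 
print(a["pose"].round(2),a["fx"],env.state())
cv2.imwrite("pics/both0.png",np.vstack([a["frame"],b["frame"]])[...,::-1][:, :] if 0 else cv2.resize(np.hstack([a["frame"],b["frame"]])[...,::-1],(800,300)))
for n in ["tile4_center","tile5_center","board"]:
    for r in env.regions_of(a,n):
        P,u,v=pts(a,r["pixels"]); print(n,r["score"],np.round(r["rect"]),np.median(P,0).round(1),a["frame"][v,u].mean(0).round())
E
```

```text
pics
[[ 3.0000e-02 -9.8000e-01  1.8000e-01  3.7759e+02]
 [-1.0000e+00 -2.0000e-02  0.0000e+00 -4.3360e+01]
 [ 0.0000e+00 -1.8000e-01 -9.8000e-01  9.1305e+02]
 [ 0.0000e+00  0.0000e+00  0.0000e+00  1.0000e+00]] 391.6782791208265 {'time_s': 0.1, 'qpos': array([-7.46566039e+01,  1.83469394e+01,  8.96999040e+01,  1.12835285e-03,
        7.20431330e+01, -1.14683575e+00]), 'qvel': array([-0.04992809, -0.07002249, -0.12100047,  0.01597969, -0.11699789,
        0.02157117]), 'effort': array([ 1.26347521e-03, -4.13330734e+01, -2.32510400e+01,  7.29765440e-02,
        4.22759447e-02, -6.70433701e-05]), 'ee_pos': array([ 163.09294452, -550.91320104,  213.2114553 ]), 'ee_rot': array([-1.79910063e+02, -2.87347965e-03,  1.64898809e+01]), 'force': array([ 0.20244791, -0.33091174,  0.39456554]), 'torque': array([ 0.04365703,  0.02080944, -0.01012143]), 'gripper_force': 0.0, 'gripper_width': 91.13807799780987}
tile4_center 0.89 [333. 284.  49.  49.] [ 381.9 -139.2    8.8] [207. 169.   3.]
tile4_center 0.67 [245. 216.  46.  28.] [531.7  58.4  42.7] [163.  88.  50.]
tile4_center 0.63 [334. 202.  31.  46.] [ 571.8 -145.6    8.8] [ 61. 135. 126.]
tile5_center 0.95 [403. 237.  46.  36.] [ 493.2 -309.5    9.2] [172. 102.  66.]
board 0.85 [240. 208. 115. 110.] [557.6  79.7  11.2] [172. 142.  92.]
```

View pics/both0.png

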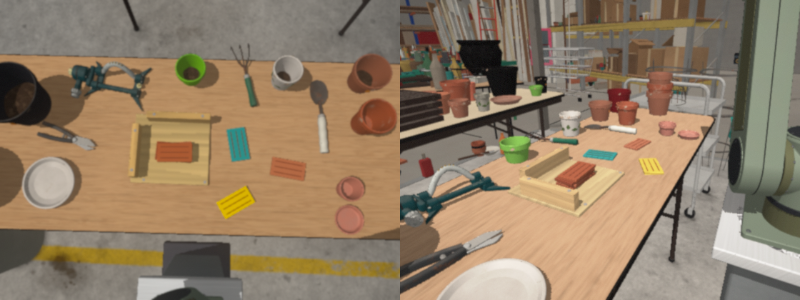

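```bash
python3 - <<'E'
from h import *
a=env.grab_frame("top")
save(a,"crop0.png",(170,140,270,200),2.9)
P,u,v=pts(a)
# tile fits
for n in ["tile5_center","tile4_center"]:
    for r in env.regions_of(a,n)[:3]:
        Q,_,_=pts(a,r["pixels"]); zt=np.percentile(Q[:,2],60); Q=Q[abs(Q[:,2]-zt)<4]
        print(n,cv2.minAreaRect(Q[:,:2].astype(np.float32)),zt)
# fences
m=(abs(P[:,2]-56)<3)&(P[:,0]>400)&(P[:,1]>-100)&(P[:,1]<250)
F=P[m]; k=np.zeros((420,560),np.uint8); k[v[m],u[m]]=1
n,l,s,c=cv2.connectedComponentsWithStats(k)
for i in range(1,n):
    if s[i,4]>30:
        mm=m&(l[v,u]==i); print(s[i,4],cv2.minAreaRect(P[mm][:,:2].astype(np.float32)),P[mm][:,2].mean())
E
```

```text
tile5_center ((493.6457214355469, -308.19525146484375), (109.11951446533203, 59.20206832885742), 80.57411193847656) 9.57750898205386
tile4_center ((532.2093505859375, 59.13066101074219), (58.43935775756836, 108.86412048339844), 1.66667902469635) 42.99729066139444
tile4_center ((572.12939453125, -145.83587646484375), (110.28655242919922, 60.13486862182617), 9.984052658081055) 9.302207215158091
tile4_center ((382.32550048828125, -139.431396484375), (59.82482147216797, 109.88626098632812), 30.645166397094727) 9.037731202956365
89 ((826.7212524414062, 17.308748245239258), (49.18845748901367, 82.65003967285156), 0.06875410676002502) 56.074255241554795
788 ((650.3945922851562, 50.535377502441406), (203.61837768554688, 23.25081443786621), 89.30158233642578) 56.30883856503894
688 ((536.1071166992188, 185.12026977539062), (22.65165901184082, 168.30128479003906), 89.23187255859375) 56.21467774708062
```

View pics/crop0.png

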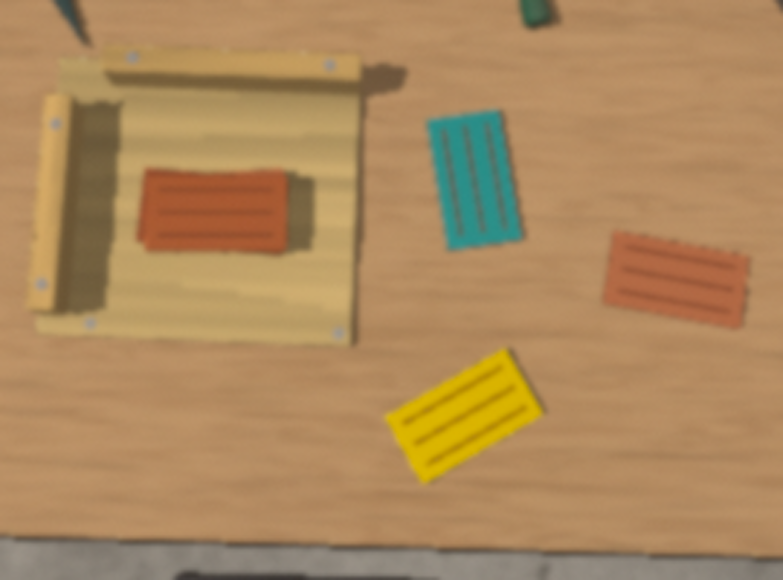

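Crop shows the board with the skewed dark-terracotta stack (top-image pixel 245,216) and both fences. Things that could be taken for the loose tile:
- lighter terracotta tile at (403,237)
- turquoise tile at (334,202)
- yellow tile at (333,284)
- top of the stack at (245,216)

I choose (403,237). It is terracotta, flat on the table, to the right of the board, and measures 109x59 mm. The corner comes out at about (640.7, 172.5) with the board's yaw at about -0.75°.

```bash
python3 -m pendant '{"translation":[[33,-12,5],[33,-12,5],[33,-12,5],[33,-12,5],[33,-12,5],[33,-12,5],[33,-12,5],[33,-12,5]],"roll":[0,0,0,0,0,0,0,0],"hand":[0,0,0,0,0,0,0,0]}'
python3 -m pendant '{"translation":[[30.5,-10.9,5],[30.5,-10.9,5],[30.5,-10.9,5],[30.5,-10.9,5],[0,0,15],[0,0,15],[0,0,15],[0,0,15]],"roll":[0,0,0,0,-0.124,-0.124,-0.124,-0.124],"hand":[0,0,0,0,0,0,0,0]}'
python3 -m pendant '{"translation":[[0,0,8],[0,0,8],[0,0,8],[0,0,8],[0,0,0],[0,0,0],[0,0,0],[0,0,0]],"roll":[-0.124,-0.124,-0.124,-0.124,-0.124,0,0,0],"hand":[0,0,0,0,0,0,0,0]}'
python3 - <<'E'
from h import *
w=env.grab_frame("wrist"); save(w,"w1.png"); print(env.state()["ee_pos"],env.state()["ee_rot"])
print(w["fx"],w["cx"],w["cy"],w["pose"].round(2))
for r in env.regions_of(w,"tile5_center"): 
    v,u=np.nonzero(r["pixels"]);d=w["z_map"][v,u];ok=d>0;v,u,d=v[ok],u[ok],d[ok]
    x=(u-w["cx"])/w["fx"];y=(v-w["cy"])/w["fy"];t=np.hypot(x,y)+1e-9
    C=np.stack([x/t*np.tan(t)*d,y/t*np.tan(t)*d,d,np.ones_like(d)]);Q=(w["pose"]@C)[:3].T
    print(r["score"],np.round(r["rect"]),np.median(Q,0).round(1),cv2.minAreaRect(Q[:,:2].astype(np.float32)))
E
```

```text
time_s: 1.07
ee_pos: [390.3, -383.2, 173.9]
ee_rot: [180.0, -0.0, 16.5]
force: [0.4, -0.4, 0.3]
gripper_width: 91.2
gripper_force: 0.0
time_s: 1.73
ee_pos: [494.0, -307.6, 93.3]
ee_rot: [180.0, 0.0, 45.3]
force: [0.5, -0.3, -0.1]
gripper_width: 91.2
gripper_force: 0.0
time_s: 2.4
ee_pos: [494.0, -308.1, 62.3]
ee_rot: [180.0, 0.0, 80.3]
force: [-0.0, 0.1, -0.6]
gripper_width: 91.1
gripper_force: 0.0
[ 494.00091216 -308.14135283   62.32717227] [1.79953079e+02 2.53262136e-02 8.03139396e+01]
325.19226210127806 279.18048692070175 206.4649161949818 [[ 9.9000e-01 -1.6000e-01 -4.0000e-02  5.0547e+02]
 [-1.7000e-01 -9.5000e-01 -2.6000e-01 -2.3624e+02]
 [ 0.0000e+00  2.6000e-01 -9.7000e-01  2.3301e+02]
 [ 0.0000e+00  0.0000e+00  0.0000e+00  1.0000e+00]]
0.93 [280. 207.  88. 126.] [ 496.7 -295.4    8. ] ((496.1141357421875, -300.9249267578125), (99.61009216308594, 63.585391998291016), 80.39424896240234)
```

View pics/w1.png

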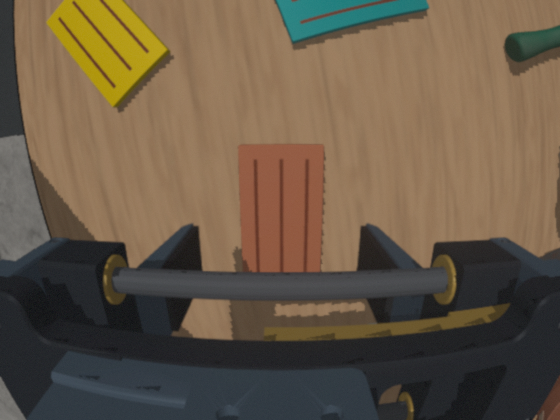

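The wrist view shows the loose tile at columns 239-323, rows 145-273, square to and centred between the open fingers. I'll go down and grip it.

```bash
python3 -m pendant '{"translation":[[0,0,15],[0,0,15],[0,0,12],[0,0,9],[0,0,6],[0,0,3],[0,0,0],[0,0,0]],"roll":[0,0,0,0,0,0,0,0],"hand":[0,0,0,0,0,0,0,0]}' 15
python3 -m pendant '{"translation":[[0,0,0],[0,0,0],[0,0,0],[0,0,0],[0,0,0],[0,0,0],[0,0,0],[0,0,0]],"roll":[0,0,0,0,0,0,0,0],"hand":[255,255,255,255,255,255,255,255]}' 15
```

```text
time_s: 3.17
ee_pos: [494.0, -308.2, 2.3]
ee_rot: [180.0, 0.0, 80.4]
force: [0.3, 0.2, -0.4]
gripper_width: 91.4
gripper_force: 0.0
time_s: 3.83
ee_pos: [493.9, -308.1, 2.2]
ee_rot: [180.0, 0.0, 80.4]
force: [-0.6, 0.5, 1.6]
gripper_width: 60.1
gripper_force: 15.0
```

```bash
python3 -m pendant '{"translation":[[0,0,-10],[0,0,-20],[0,0,-30],[0,0,-30],[10,-0.6,0],[20,-1.3,0],[30,-1.9,0],[33,-2.1,0]],"roll":[0,0,0,0,0,0,0,0],"hand":[255,255,255,255,255,255,255,255]}'
python3 -m pendant '{"translation":[[35,-2.3,0],[35,-2.3,0],[35,-2.3,0],[35,-2.3,0],[35,-2.3,0],[35,-2.3,0],[30,-1.9,0],[25,-1.5,0]],"roll":[0,0,0,0,0,0,0,0],"hand":[255,255,255,255,255,255,255,255]}'
python3 -m pendant '{"translation":[[10.4,-0.6,0],[0,0,0],[0,0,0],[0,0,10],[0,0,10],[0,0,0],[0,0,0],[0,0,0]],"roll":[0,-0.056,-0.056,-0.056,0,0,0,0],"hand":[255,255,255,255,255,255,255,255]}'
python3 - <<'E'
from h import *
b=env.grab_frame("side"); s=env.state(); print(s["ee_pos"],s["ee_rot"],s["force"],s["gripper_width"])
save(b,"s1.png",(120,150,260,170),2.9)
E
```

```text
time_s: 4.5
ee_pos: [503.0, -214.8, 92.1]
ee_rot: [180.0, 0.0, 80.3]
force: [0.6, 0.4, -0.7]
gripper_width: 59.7
gripper_force: 15.0
time_s: 5.17
ee_pos: [529.8, 51.3, 91.9]
ee_rot: [-180.0, -0.0, 80.5]
force: [-0.0, 0.4, -1.1]
gripper_width: 59.5
gripper_force: 15.0
time_s: 5.83
ee_pos: [531.6, 59.0, 71.9]
ee_rot: [-180.0, 0.0, 90.0]
force: [-0.6, -0.1, -2.0]
gripper_width: 59.8
gripper_force: 15.0
[531.79454514  59.03067654  72.16885129] [1.79975868e+02 6.07188201e-03 9.00016012e+01] [ 0.24740494  0.25429321 -0.47791604] 59.65635093393376
```

View pics/s1.png

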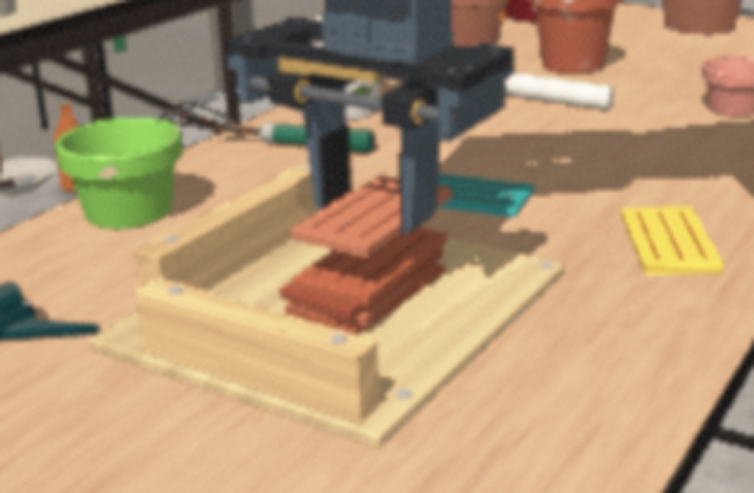

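The side view shows the tile held level (crop pixel 365,215) straight above the stack (360,275). Next I lower it.

```bash
python3 -m pendant '{"translation":[[0,0,8],[0,0,7],[0,0,5],[0,0,3],[0,0,2],[0,0,1.5],[0,0,0],[0,0,0]],"roll":[0,0,0,0,0,0,0,0],"hand":[255,255,255,255,255,255,255,255]}'
python3 -m pendant '{"translation":[[0,0,0.5],[0,0,0.5],[0,0,0.5],[0,0,0],[0,0,0],[0,0,0],[0,0,0],[0,0,0]],"roll":[0,0,0,0,0,0,0,0],"hand":[255,255,255,255,255,255,255,255]}'
```

```text
time_s: 6.55
ee_pos: [531.7, 59.3, 45.5]
ee_rot: [180.0, 0.0, 90.1]
force: [0.7, 0.3, -0.9]
gripper_width: 59.8
gripper_force: 15.0
time_s: 7.22
ee_pos: [531.8, 59.2, 44.2]
ee_rot: [180.0, 0.0, 90.1]
force: [-0.9, 0.6, 1.5]
gripper_width: 60.1
gripper_force: 15.0
```

```bash
python3 -m pendant '{"translation":[[0,0,0],[0,0,0],[0,0,0],[0,0,0],[0,0,0],[0,0,0],[0,0,-10],[0,0,-30]],"roll":[0,0,0,0,0,0,0,0],"hand":[40,20,0,0,0,0,0,0]}'
python3 -m pendant '{"translation":[[0,0,-30],[-40,0,0],[-40,0,0],[-35,0,0],[0,0,0],[0,0,0],[0,0,0],[0,0,0]],"roll":[0,0,0,0,0,0,0,0],"hand":[0,0,0,180,180,180,180,180]}'
python3 - <<'E'
from h import *
a=env.grab_frame("top");b=env.grab_frame("side"); s=env.state(); print(s["ee_pos"],s["ee_rot"],s["force"],s["gripper_width"])
save(b,"s2.png",(200,180,110,85),7)
P,u,v=pts(a)
m=(P[:,2]>15)&(P[:,2]<60)&(P[:,0]>440)&(P[:,0]<620)&(P[:,1]>-20)&(P[:,1]<160)
T=P[m&(P[:,2]>46)]; print(cv2.minAreaRect(T[:,:2].astype(np.float32)),T[:,2].mean(),P[m].min(0),P[m].max(0))
E
```

```text
time_s: 7.88
ee_pos: [528.5, 59.0, 81.3]
ee_rot: [-179.5, 0.1, 90.1]
force: [0.2, -0.4, -1.5]
gripper_width: 91.1
gripper_force: 0.0
time_s: 8.55
ee_pos: [531.7, -54.7, 114.1]
ee_rot: [180.0, -0.0, 90.1]
force: [0.3, -1.0, -0.3]
gripper_width: 60.7
gripper_force: 0.0
[531.70076936 -54.55479901 114.00615813] [-1.79995247e+02 -6.42062823e-03  9.01558673e+01] [0.01026785 0.53824196 0.53264553] 52.77430749424427
((532.4352416992188, 59.14635467529297), (60.00785827636719, 109.38761901855469), 1.9914567470550537) 50.689976324422126 [444.94012891   1.72361256  15.01335973] [573.20777563 156.58355542  55.03874875]
```

View pics/s2.png

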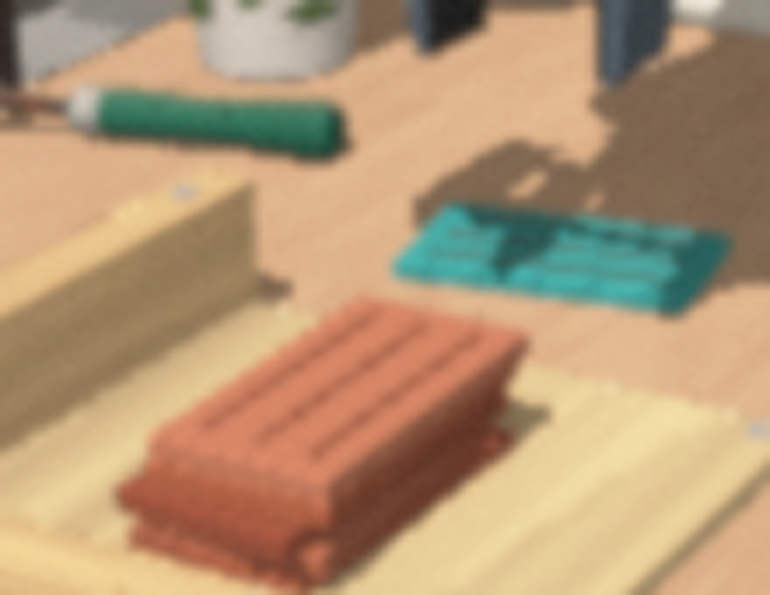

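Tile 5 lies on the stack: top at 50 mm, centre (532.4, 59.1). The hand is at its open right side. I lower it and push towards +y.

```bash
python3 -m pendant '{"translation":[[0,0,25],[0,0,25],[0,0,20],[0,0,15],[0,0,10],[0,0,6],[0,0,0],[0,0,0]],"roll":[0.015,0,0,0,0,0,0,0],"hand":[180,180,180,180,180,180,180,180]}'
python3 -m pendant '{"translation":[[10,0,0.5],[8,0,0],[6,0,0],[5,0,0],[5,0,0],[5,0,0],[5,0,0],[5,0,0]],"roll":[0,0,0,0,0,0,0,0],"hand":[180,180,180,180,180,180,180,180]}'
python3 -m pendant '{"translation":[[5,0,0],[5,0,0],[5,0,0],[5,0,0],[5,0,0],[5,0,0],[5,0,0],[0,0,0]],"roll":[0,0,0,0,0,0,0,0],"hand":[180,180,180,180,180,180,180,180]}'
```

```text
time_s: 9.32
ee_pos: [532.2, -55.5, 13.3]
ee_rot: [180.0, 0.0, 89.2]
force: [-0.0, 0.1, 0.4]
gripper_width: 27.0
gripper_force: 0.0
time_s: 9.98
ee_pos: [532.4, -6.5, 12.5]
ee_rot: [180.0, 0.0, 89.2]
force: [0.0, -0.9, 0.9]
gripper_width: 26.7
gripper_force: 0.6
time_s: 10.65
ee_pos: [532.8, 29.3, 12.4]
ee_rot: [-180.0, -0.0, 89.2]
force: [-0.7, -0.5, -0.5]
gripper_width: 27.1
gripper_force: 0.0
```

```bash
python3 -m pendant '{"translation":[[4,0,0],[4,0,0],[3,0,0],[1,0,0],[0,0,0],[-15,0,0],[-20,0,-10],[0,0,-40]],"roll":[0,0,0,0,0,0,0,0],"hand":[180,180,180,180,180,180,180,180]}'
python3 -m pendant '{"translation":[[0,0,-30],[18,-12,0],[36,-24,0],[36,-24,0],[18,-13,0],[0,0,0],[0,0,0],[0,0,0]],"roll":[0,0,0,0,0,0.1208,0.1208,0.1208],"hand":[180,59,59,59,59,59,59,59]}'
python3 -m pendant '{"translation":[[0,0,0],[0,0,0],[0,0,0],[0,0,0],[0,0,0],[0,0,0],[0,0,0],[0,0,0]],"roll":[0.1208,0.1208,0.1208,0.1208,0.1208,0.1208,0.1208,0.1208],"hand":[59,59,59,59,59,59,59,59]}'
python3 -m pendant '{"translation":[[0,0,0],[0,0,0],[0,0,0],[0,0,0],[0,0,0],[0,0,0],[0,0,0],[0,0,0]],"roll":[0.1208,0.1208,0,0,0,0,0,0],"hand":[59,59,59,59,59,59,59,59]}'
python3 - <<'E'
from h import *
a=env.grab_frame("top");b=env.grab_frame("side"); s=env.state(); print(s["ee_pos"],s["ee_rot"],s["gripper_width"])
cv2.imwrite("pics/m3.png",np.hstack([cv2.resize(a["frame"][140:280,170:310],(400,400)),cv2.resize(b["frame"][180:290,160:270],(400,400))])[...,::-1])
E
```

```text
time_s: 11.32
ee_pos: [528.1, 3.3, 58.0]
ee_rot: [-179.3, 0.0, 89.1]
force: [0.9, 0.1, -0.6]
gripper_width: 26.7
gripper_force: 0.0
time_s: 11.98
ee_pos: [462.4, 112.3, 92.6]
ee_rot: [180.0, -0.0, 68.1]
force: [0.2, -1.0, -0.7]
gripper_width: 69.1
gripper_force: 0.0
time_s: 12.65
ee_pos: [462.7, 111.7, 92.4]
ee_rot: [-180.0, -0.0, 12.7]
force: [0.1, -0.4, -0.5]
gripper_width: 70.0
gripper_force: 0.0
time_s: 13.32
ee_pos: [462.8, 111.6, 92.4]
ee_rot: [180.0, 0.0, -0.7]
force: [-0.3, 0.5, 0.5]
gripper_width: 70.1
gripper_force: 0.0
[462.79636065 111.58055254  92.43354687] [ 1.79994769e+02 -1.37901689e-03 -7.54053351e-01] 70.30578943849491
```

View pics/m3.png

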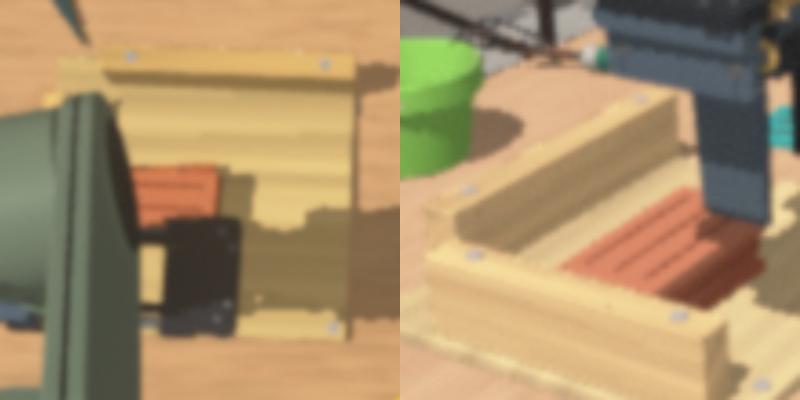

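The left half (top view) shows the stack at about (180,195), square-ish, with the arm hiding part of it. The right half (side view) shows all tiles near the side fence at (660,250). The hand is on the front side, so I lower it and push towards +x.

```bash
python3 -m pendant '{"translation":[[0,0,20],[0,0,20],[0,0,18],[0,0,12],[0,0,7],[0,0,3],[0,0,0],[5,0,0]],"roll":[0,0,0,0,0,0,0,0],"hand":[59,59,59,59,59,59,59,59]}'
python3 -m pendant '{"translation":[[5,0,0],[5,0,0],[5,0,0],[5,0,0],[5,0,0],[5,0,0],[5,0,0],[5,0,0]],"roll":[0,0,0,0,0,0,0,0],"hand":[59,59,59,59,59,59,59,59]}'
python3 -m pendant '{"translation":[[5,0,0],[5,0,0],[5,0,0],[5,0,0],[5,0,0],[5,0,0],[5,0,0],[5,0,0]],"roll":[0,0,0,0,0,0,0,0],"hand":[59,59,59,59,59,59,59,59]}'
python3 -m pendant '{"translation":[[4,0,0],[3,0,0],[3,0,0],[2,0,0],[1,0,0],[0,0,0],[0,0,0],[0,0,0]],"roll":[0,0,0,0,0,0,0,0],"hand":[59,59,59,59,59,59,59,59]}'
```

```text
time_s: 14.08
ee_pos: [467.4, 111.5, 12.8]
ee_rot: [180.0, 0.0, -0.8]
force: [-0.3, -0.0, 0.0]
gripper_width: 70.0
gripper_force: 0.0
time_s: 14.75
ee_pos: [508.1, 110.9, 12.3]
ee_rot: [180.0, 0.0, -0.8]
force: [-2.1, -0.5, -0.1]
gripper_width: 70.0
gripper_force: 0.7
time_s: 15.42
ee_pos: [548.3, 110.4, 12.4]
ee_rot: [180.0, -0.0, -0.8]
force: [-0.9, 0.9, -0.6]
gripper_width: 70.3
gripper_force: 0.6
time_s: 16.08
ee_pos: [560.6, 110.2, 12.3]
ee_rot: [180.0, 0.0, -0.8]
force: [-1.4, -0.1, -1.2]
gripper_width: 69.9
gripper_force: 0.8
```

Nearly home in x, so I inch forward and watch the force.

```bash
python3 -m pendant '{"translation":[[1,0,0],[0,0,0],[1,0,0],[0,0,0],[0,0,0],[0,0,0],[0,0,0],[0,0,0]],"roll":[0,0,0,0,0,0,0,0],"hand":[59,59,59,59,59,59,59,59]}'
python3 -m pendant '{"translation":[[0.5,0,0],[0,0,0],[0.5,0,0],[0,0,0],[0,0,0],[0,0,0],[0,0,0],[0,0,0]],"roll":[0,0,0,0,0,0,0,0],"hand":[59,59,59,59,59,59,59,59]}'
```

```text
time_s: 16.75
ee_pos: [562.8, 110.2, 12.4]
ee_rot: [180.0, -0.0, -0.8]
force: [-1.8, 0.5, -0.4]
gripper_width: 69.9
gripper_force: 1.0
time_s: 17.42
ee_pos: [563.8, 110.2, 12.4]
ee_rot: [180.0, 0.0, -0.8]
force: [-2.4, -0.0, -0.9]
gripper_width: 70.2
gripper_force: 1.2
```

```bash
for i in 1; do python3 -m pendant '{"translation":[[0.5,0,0],[0,0,0],[0.5,0,0],[0,0,0],[0,0,0],[0,0,0],[0,0,0],[0,0,0]],"roll":[0,0,0,0,0,0,0,0],"hand":[59,59,59,59,59,59,59,59]}'; done
```

```text
time_s: 18.08
ee_pos: [564.4, 110.2, 12.4]
ee_rot: [180.0, 0.0, -0.8]
force: [-5.0, 1.3, 1.9]
gripper_width: 70.5
gripper_force: 2.4
```

```bash
python3 -m pendant '{"translation":[[0.5,0,0],[0,0,0],[0.5,0,0],[0,0,0],[0,0,0],[0,0,0],[0,0,0],[0,0,0]],"roll":[0,0,0,0,0,0,0,0],"hand":[59,59,59,59,59,59,59,59]}'
```

```text
time_s: 18.75
ee_pos: [564.4, 110.1, 12.4]
ee_rot: [180.0, 0.2, -0.8]
force: [-7.9, 0.7, 3.4]
gripper_width: 70.0
gripper_force: 3.6
```

Force rises without motion, so the stack is flush in x. Now back off and swing to the right side for the y tap.

```bash
python3 -m pendant '{"translation":[[-5,0,0],[-15,0,0],[-20,0,0],[0,0,-20],[0,0,-30],[0,0,-30],[20,24,0],[20,24,0]],"roll":[0,0,0,0,0,0,0,0],"hand":[59,59,59,59,59,59,59,190]}'
python3 -m pendant '{"translation":[[20,24,0],[23,24,0],[0,0,0],[0,0,0],[0,0,0],[0,0,0],[0,0,0],[0,0,0]],"roll":[0,0,-0.1208,-0.1208,-0.1208,-0.1208,-0.1208,-0.1208],"hand":[190,190,190,190,190,190,190,190]}'
python3 -m pendant '{"translation":[[0,0,0],[0,0,0],[0,0,0],[0,0,0],[0,0,0],[0,0,0],[0,0,0],[0,0,0]],"roll":[-0.1208,-0.1208,-0.1208,-0.1208,-0.1208,-0.1208,-0.1208,0],"hand":[190,190,190,190,190,190,190,190]}'
python3 - <<'E'
from h import *
a=env.grab_frame("top"); s=env.state(); print(s["ee_pos"],s["ee_rot"],s["gripper_width"])
P,u,v=pts(a); m=(P[:,2]>46)&(P[:,2]<54)&(P[:,0]>480)&(P[:,0]<636)&(P[:,1]>20)&(P[:,1]<168)
T=P[m]; print(cv2.minAreaRect(T[:,:2].astype(np.float32)),len(T))
E
```

```text
time_s: 19.42
ee_pos: [568.8, 62.7, 95.9]
ee_rot: [-180.0, -0.6, -0.6]
force: [-0.4, 0.5, -0.4]
gripper_width: 66.0
gripper_force: 0.0
time_s: 20.08
ee_pos: [609.7, 13.3, 93.2]
ee_rot: [179.8, -0.2, 41.1]
force: [1.0, -0.2, -0.7]
gripper_width: 23.2
gripper_force: 0.0
time_s: 20.75
ee_pos: [609.4, 13.3, 93.1]
ee_rot: [179.7, 0.0, 89.3]
force: [0.2, 1.1, -0.4]
gripper_width: 23.1
gripper_force: 0.0
[609.09606924  13.39992134  93.03807255] [1.79769885e+02 1.96695762e-02 8.90532483e+01] 23.139511675845753
((0.0, 0.0), (0.0, 0.0), 0.0) 0
```

```bash
python3 -m pendant '{"translation":[[0,-2,20],[0,0,20],[0,0,18],[0,0,12],[0,0,7],[0,0,3],[0,0,0.5],[0,0,0]],"roll":[0,0,0,0,0,0,0,0],"hand":[190,190,190,190,190,190,190,190]}'
python3 -m pendant '{"translation":[[6,0,0],[6,0,0],[5,0,0],[4,0,0],[4,0,0],[3,0,0],[1,0,0],[0,0,0]],"roll":[0,0,0,0,0,0,0,0],"hand":[190,190,190,190,190,190,190,190]}'
python3 -m pendant '{"translation":[[1,0,0],[0,0,0],[1,0,0],[0,0,0],[0,0,0],[0,0,0],[0,0,0],[0,0,0]],"roll":[0,0,0,0,0,0,0,0],"hand":[190,190,190,190,190,190,190,190]}'
```

```text
time_s: 21.47
ee_pos: [606.3, 13.6, 12.6]
ee_rot: [179.9, 0.0, 89.1]
force: [1.0, 0.4, -0.2]
gripper_width: 22.9
gripper_force: 0.0
time_s: 22.13
ee_pos: [605.9, 42.9, 12.0]
ee_rot: [180.0, 0.0, 89.2]
force: [0.4, -0.1, -0.6]
gripper_width: 23.3
gripper_force: 0.0
time_s: 22.8
ee_pos: [605.9, 44.5, 11.9]
ee_rot: [-180.0, 0.0, 89.2]
force: [-0.0, -3.1, 0.8]
gripper_width: 23.4
gripper_force: 1.3
```

```bash
python3 -m pendant '{"translation":[[0.5,0,0],[0,0,0],[0.5,0,0],[0,0,0],[0.5,0,0],[0,0,0],[0,0,0],[0,0,0]],"roll":[0,0,0,0,0,0,0,0],"hand":[190,190,190,190,190,190,190,190]}'
python3 -m pendant '{"translation":[[0.5,0,0],[0,0,0],[0.5,0,0],[0,0,0],[0,0,0],[0,0,0],[0,0,0],[0,0,0]],"roll":[0,0,0,0,0,0,0,0],"hand":[190,190,190,190,190,190,190,190]}'
```

```text
time_s: 23.47
ee_pos: [606.0, 46.2, 11.9]
ee_rot: [180.0, -0.0, 89.2]
force: [-0.5, -1.9, 1.0]
gripper_width: 23.6
gripper_force: 1.1
time_s: 24.13
ee_pos: [605.9, 47.1, 11.9]
ee_rot: [-180.0, 0.0, 89.2]
force: [0.1, -2.7, 1.1]
gripper_width: 23.5
gripper_force: 1.3
```

```bash
python3 -m pendant '{"translation":[[0.5,0,0],[0,0,0],[0.5,0,0],[0,0,0],[0,0,0],[0,0,0],[0,0,0],[0,0,0]],"roll":[0,0,0,0,0,0,0,0],"hand":[190,190,190,190,190,190,190,190]}'
python3 -m pendant '{"translation":[[0.5,0,0],[0,0,0],[0.5,0,0],[0,0,0],[0,0,0],[0,0,0],[0,0,0],[0,0,0]],"roll":[0,0,0,0,0,0,0,0],"hand":[190,190,190,190,190,190,190,190]}'
```

```text
time_s: 24.8
ee_pos: [606.0, 48.2, 11.9]
ee_rot: [-180.0, -0.0, 89.2]
force: [-0.5, -2.4, 1.1]
gripper_width: 23.1
gripper_force: 1.3
time_s: 25.47
ee_pos: [606.0, 48.7, 12.0]
ee_rot: [180.0, 0.0, 89.2]
force: [0.3, -5.0, 1.0]
gripper_width: 23.5
gripper_force: 2.5
```

```bash
python3 -m pendant '{"translation":[[0.5,0,0],[0,0,0],[0.5,0,0],[0,0,0],[0.5,0,0],[0,0,0],[0,0,0],[0,0,0]],"roll":[0,0,0,0,0,0,0,0],"hand":[190,190,190,190,190,190,190,190]}'
```

```text
time_s: 26.13
ee_pos: [606.0, 48.7, 12.0]
ee_rot: [180.0, 0.2, 89.2]
force: [-0.1, -10.3, 1.8]
gripper_width: 23.3
gripper_force: 5.1
```

Flush in y as well. A second x tap follows.

```bash
python3 -m pendant '{"translation":[[-5,0,0],[-15,0,0],[-20,0,0],[0,0,-20],[0,0,-30],[0,0,-30],[20,-20,0],[25,-20,0]],"roll":[0,0,0,0,0,0,0,0],"hand":[190,190,190,190,190,190,59,59]}'
python3 -m pendant '{"translation":[[29,-24,0],[28,-24,0],[0,0,0],[0,0,0],[0,0,0],[0,0,0],[0,0,0],[0,0,0]],"roll":[0,0,0.1208,0.1208,0.1208,0.1208,0.1208,0.1208],"hand":[59,59,59,59,59,59,59,59]}'
python3 -m pendant '{"translation":[[0,0,0],[0,0,0],[0,0,0],[0,0,0],[0,0,0],[0,0,0],[0,0,0],[0,0,0]],"roll":[0.1208,0.1208,0.1208,0.1208,0.1208,0.1208,0.1208,0],"hand":[59,59,59,59,59,59,59,59]}'
python3 -m pendant '{"translation":[[0,0,20],[0,0,20],[0,0,18],[0,0,12],[0,0,7],[0,0,2],[0,0,0],[0,0,0]],"roll":[0,0,0,0,0,0,0,0],"hand":[59,59,59,59,59,59,59,59]}'
```

```text
time_s: 26.8
ee_pos: [568.0, 55.4, 94.0]
ee_rot: [179.7, -0.1, 89.0]
force: [-0.9, 1.5, -0.3]
gripper_width: 33.9
gripper_force: 0.0
time_s: 27.47
ee_pos: [518.8, 113.9, 91.9]
ee_rot: [-180.0, -0.0, 47.3]
force: [-0.1, 0.1, -0.8]
gripper_width: 70.2
gripper_force: 0.0
time_s: 28.13
ee_pos: [518.9, 113.8, 91.9]
ee_rot: [-179.9, 0.0, -0.9]
force: [-1.0, -0.2, 0.6]
gripper_width: 70.2
gripper_force: 0.0
time_s: 28.8
ee_pos: [519.5, 114.0, 13.5]
ee_rot: [-180.0, -0.1, -0.7]
force: [-0.6, 0.5, 0.5]
gripper_width: 70.0
gripper_force: 0.0
```

```bash
python3 -m pendant '{"translation":[[8,0,1],[8,0,0],[8,0,0],[7,0,0],[5,0,0],[4,0,0],[2,0,0],[0,0,0]],"roll":[0,0,0,0,0,0,0,0],"hand":[59,59,59,59,59,59,59,59]}'
python3 -m pendant '{"translation":[[1,0,0],[0.5,0,0],[0.5,0,0],[0.5,0,0],[0.5,0,0],[0,0,0],[0,0,0],[0,0,0]],"roll":[0,0,0,0,0,0,0,0],"hand":[59,59,59,59,59,59,59,59]}'
```

```text
time_s: 29.47
ee_pos: [561.3, 113.3, 11.8]
ee_rot: [180.0, -0.0, -0.8]
force: [-0.7, -0.5, 0.1]
gripper_width: 69.9
gripper_force: 0.0
time_s: 30.13
ee_pos: [563.8, 113.2, 11.9]
ee_rot: [180.0, 0.0, -0.8]
force: [-0.8, 0.6, -0.6]
gripper_width: 69.6
gripper_force: 0.0
```

```bash
python3 -m pendant '{"translation":[[0.5,0,0],[0.5,0,0],[0.5,0,0],[0.5,0,0],[0,0,0],[0,0,0],[0,0,0],[0,0,0]],"roll":[0,0,0,0,0,0,0,0],"hand":[59,59,59,59,59,59,59,59]}'
python3 -m pendant '{"translation":[[0.5,0,0],[0,0,0],[0.5,0,0],[0,0,0],[0,0,0],[0,0,0],[0,0,0],[0,0,0]],"roll":[0,0,0,0,0,0,0,0],"hand":[59,59,59,59,59,59,59,59]}'
```

```text
time_s: 30.8
ee_pos: [564.4, 113.1, 11.6]
ee_rot: [180.0, 0.2, -0.8]
force: [-4.8, -0.2, 2.5]
gripper_width: 70.0
gripper_force: 2.6
time_s: 31.47
ee_pos: [564.4, 113.1, 11.5]
ee_rot: [180.0, 0.3, -0.8]
force: [-8.3, 1.4, 4.2]
gripper_width: 70.1
gripper_force: 3.7
```

```bash
python3 -m pendant '{"translation":[[-3,0,0],[-10,0,0],[-20,0,0],[-10,0,-20],[0,0,-30],[0,0,-40],[0,30,-20],[0,40,0]],"roll":[0,0,0,0,0,0,0,0],"hand":[59,59,59,59,59,59,59,59]}'
python3 -m pendant '{"translation":[[-5,40,0],[-5,40,0],[-5,40,0],[-5,40,0],[0,30,0],[0,0,0],[0,0,0],[0,0,0]],"roll":[0,0,0,0,0,0,0,0],"hand":[59,59,59,59,59,59,59,59]}'
python3 - <<'E'
from h import *
a=env.grab_frame("top");b=env.grab_frame("side"); s=env.state(); print(s["ee_pos"],s["force"])
P,u,v=pts(a); m=(P[:,2]>46)&(P[:,2]<53)&(P[:,0]>480)&(P[:,0]<636)&(P[:,1]>20)&(P[:,1]<170)
f=a["frame"][v,u].astype(int); m&=(f[:,0]-f[:,1]>45)
T=P[m]; print(cv2.minAreaRect(T[:,:2].astype(np.float32)),T[:,2].mean(),T.min(0),T.max(0))
Q,_,_=pts(b); g=b["frame"]; z=b["z_map"]; vv,uu=np.nonzero(z>0); g=g[vv,uu].astype(int)
k=(g[:,0]-g[:,1]>45)&(Q[:,0]>480)&(Q[:,0]<650)&(Q[:,1]>20)&(Q[:,1]<180)&(Q[:,2]>11)&(Q[:,2]<60)
S=Q[k]
for i in range(5):
    L=S[(S[:,2]>10+8*i+1)&(S[:,2]<18+8*i-1)]
    print(i+1,len(L),np.percentile(L[:,:2],[2,50],axis=0).round(1).tolist() if len(L) else None)
cv2.imwrite("pics/m4.png",np.hstack([cv2.resize(a["frame"][145:265,180:300],(400,400),interpolation=2),cv2.resize(b["frame"][190:290,170:270],(400,400),interpolation=2)])[...,::-1])
E
```

```text
time_s: 32.13
ee_pos: [527.2, 45.3, 127.4]
ee_rot: [-179.9, -0.8, -0.5]
force: [1.3, -0.2, 0.1]
gripper_width: 70.2
gripper_force: 0.0
time_s: 32.8
ee_pos: [500.3, -145.6, 122.0]
ee_rot: [-180.0, -0.0, -0.8]
force: [0.1, -0.0, -0.0]
gripper_width: 70.2
gripper_force: 0.0
[ 500.43652955 -144.80548299  121.95343875] [ 0.04392494  0.41908981 -0.17946458]
((608.3611450195312, 116.39515686035156), (106.85150146484375, 55.55721664428711), 89.63829803466797) 50.413509075655945 [580.27363226  62.80957323  46.38833625] [635.86011914 169.91594559  52.99814183]
1 15 [[580.8, 72.5], [581.9, 94.3]]
2 47 [[580.5, 67.3], [582.0, 97.9]]
3 61 [[580.6, 32.9], [582.3, 107.6]]
4 72 [[580.7, 46.8], [582.2, 111.7]]
5 92 [[580.9, 68.5], [582.6, 123.7]]
```

View pics/m4.png

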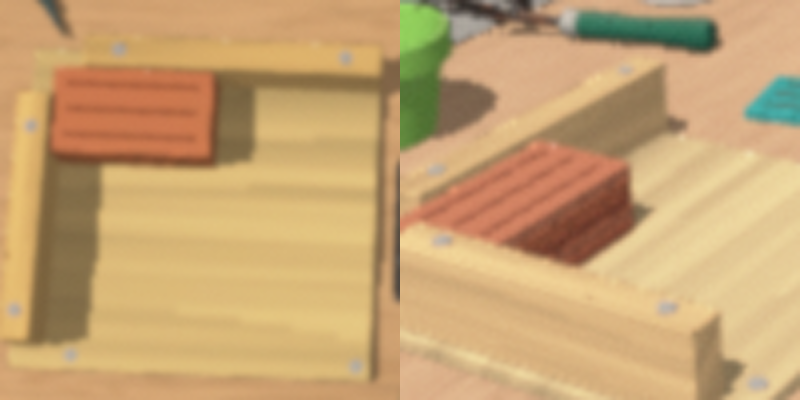

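The left half (top view) shows the stack tight in the corner, tile at (55-215, 70-163), against both fences. The right half (side view) shows all five faces as one plane at (580,215). The front faces of all five layers agree within 0.4 mm.

```bash
python3 -c "
from workcell import env; print(env.job_done())"
```

```text
the job is handed in; nothing more can be done
None
```

I laid the fifth tile on the stack and let go, then tapped all five into the corner and handed the job in at about 33 s. The front faces line up within about 0.4 mm, and the stack stopped firmly against both fences; I checked the short-edge alignment only by that contact and by eye, and no verdict came back.

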